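Snap the cap onto a slide box with the sealing pliers

TASK

Close the grey microscope-slide box whose cap still stands proud: set it down flat in the open sealing pliers, its back end between the two cheeks of the fixed jaw and its cap towards the swinging handle, and let go. Then swing the free handle in until the cap's resistance gives and it snaps fully home, and swing the handle back well clear of the box, leaving the box in the jaw. Squeeze the cap with the pliers only, never with the gripper, and leave everything else where it stands.

Things in the scene. Friction and masses are not known exactly. Their poses are not given: they have to be found in the camera images.
- slide_box: Loose grey plastic box lying flat, 36 wide (y), 30 high, 110 long with its cap proud, 102 with it home; about 0.15 kg. Origin: underside, on the long centre line. x runs from the cap (-x) to the plain back end (x = +56); z up. Plain body x = -18 to +56: take it here across the 36 mm, e.g. at x = +10. Collar 40 wide, 32 high at x = -22 to -18.
- box_back (a point): Middle of the lower edge of the slide box's back end (x = +56, y = 0, z = 0 of the box); its axes are the box's axes.
- cap (a joint): Travel of the snap cap along the box, m: 0 = 8 mm proud (start; a pale neck shows between cap and collar), 0.008 = home against the collar. Its resistance rises to about 35 N over the first 2 to 3 mm, gives way half way (4 mm), then the cap draws itself home; it stays at either end.
- cap_end (a point): Centre of the cap's outer end face, 16 mm above the box's underside; the cap is 24 long, 40 wide, 32 high.
- pliers: Dark-steel pliers lying flat, fixed. Origin: hinge axis at shelf level (hinge 46 high); z up. Fixed frame 28 high: from the hinge along +x (y -11 to 15) to x = 132, then along -y behind the jaw. Both handles run along -y to y = -280. A bench clamp, up to 42 high, holds the far handle at y = -185 to -245, x = 105 to 205. Bare shelf lies between jaw and swinging handle: the box stands on it.
- jaw (a point): Foot of the fixed jaw's face at shelf level (x = +102, y = -100, z = 0 of the pliers; the pliers' axes). The face is upright, 28 high, looks to -x. Two cheeks, 22 high and 18 long (x = 84 to 102), stand 44 mm apart, 22 mm either side of this point. The box's back end goes between them, against the face, its x axis along this x axis.
- handle (a joint): Angle of the swinging handle about the vertical hinge, rad. 0 = along the pliers' -y, where a box against the jaw has its cap just home; it meets a proud cap at about 0.08; larger = open, its end swung to the pliers' -x; stops at -0.04 and 0.6. Stays where left (friction 0.12 N m); about 16 N at the grip passes the cap's peak.
- handle_grip (a point): Middle of the black rubber sleeve on the swinging handle: 215 mm from the hinge along the handle, 20 mm to its outer side, 18 mm above the shelf. The sleeve is a level round bar, 25 mm in diameter, from 165 to 265 mm from the hinge. A round steel nose 100 mm from the hinge, on the handle's inner side, presses the cap.
- petri_dish: Loose glass Petri dish, 90 mm across, 16 high, bystander. Origin: centre of its underside.
- boss_head: Loose chrome boss head with two screws, about 70 x 70 x 24 mm, bystander. Origin: centre of its underside.
- crucible_lid: Loose porcelain crucible lid, 46 mm across, 19 high, bystander. Origin: centre of its underside.
- crucible: Loose porcelain crucible, 48 mm across, 40 high, bystander. Origin: centre of its underside.
- utube: Fixed cast steel bench clamp 110 x 90 mm at the foot, holding an upright clear glass U-tube, 175 high, bystander. Origin: centre of its underside.
There are look-alikes about, which are no part of the job. What is meant by the slide_box is not blue or orange, and is the larger of those in its own colour.

How it is judged:
By the outcome, as a careful person would: the job done as asked, in the order asked, and still so for the second after the job is handed in, with the robot touching nothing.
It also fails if it takes over 67 s, if anything falls off the work surface, if the arm or the gripper's body presses on something with over 40 N, if the wrist force passes 120 N, or if a joint passes its speed limit or range.

ROBOT

A 6-joint arm with a two-finger parallel gripper is mounted at the origin on the work surface. World frame = base frame: x ahead of the robot, y to its left, z up, the work surface at z = 0. Lengths are in m, angles in rad, forces in N, time in s.
With the tool pointing down it reaches from about 0.35 to 0.975 m from the base axis. Payload 4.9 kg.
Tool frame: the origin (TCP) lies at the very end of the fingers, on their centre line; the grasp point (between the pads) lies 19 mm behind it; z points along the fingers, y is the line along which they close (so a half turn about z gives the same grasp; the last joint's range is limited). The gripper opens to 85 mm and grips with 20 to 120 N. Pads are 22 mm wide; open, the fingers measure 114 mm over their backs; the gripper's body (76 mm by 85 mm) begins 54 mm behind the grasp point. The pads swing forward as they close: fully open they stand 13 mm farther back than shut.
Start: joints at [1.163, 0.053, 1.613, -0, 1.476, -0.119], TCP at [0.178, 0.599, 0.231] pointing down, gripper open.
Joint ranges: [-3.01, 3.01], [-1.01, 2.22], [0.06, 2.58], [-1.02, 4.17], [0.09, 2.62], [-3.14, 3.14]. Speed limits (rad/s): [2.57, 2.57, 3.14, 3.14, 3.14, 3.14].

INTERFACE

Orientations are given as a rotation vector (axis times angle).
In Python, from station import ctrl, imaging gives the robot as it stands.
- The arm moves only by the tool play_rows, never from a script. Its argument "series" is a list of rows, each a list of 3 entries, a list of its own where there are three numbers: the opening, from 0 (shut) to 1 (fully open), then the shift along the tool's x, y, z each as a share of 0.05 m, from -1 to 1, then the turn, a rotation vector about the tool's x, y, z each as a share of 8 degrees, from -1 to 1. In form: [[grip, [dx, dy, dz], [ax, ay, az]], ...]. A call has 1 to 8 rows; each row shifts and turns the commanded pose from where the row before left it, along the tool's axes as they then stand; what a row does not reach is not made up. A row lasts 1/8 s, in which the tool goes at most 62.5 mm and 10.7 degrees, less where a joint would pass 70% of its speed; a pose out of reach is approached as far as the arm can. A call with a number of a shift or a turn outside -1 to 1 is refused whole. A call with a gripper value outside its range is refused whole. The fingers move at their own pace and stop on an object; "force" is the grip in N (left out, the last holds). Time passes only in rows, so rows that do not move let the fingers close. It gives the time, the measured TCP pose, the force, the opening and the grip force at its end, in the units of the state.
- ctrl.get_obs(): the state, without advancing time (a new reading comes with each control period).
- imaging.get_image(name): name is "scene" or "top"; returns a dict with "color" (480x640x3 uint8, blue, green, red), "fx", "fy", "cx", "cy" (pixels), "extrinsics" (4x4, takes a point from world to camera coordinates). Camera axes: x right, y down, z forward; pixel columns grow to the right and rows downward; lengths in m; the calibration is good to about 2 mm. A picture is of the moment at which its call begins. There is no depth.
- ctrl.finish_job(): hands the job in; it is judged then, once.
The state is a dict: "t": time; "q": joint angles; "dq": joint speeds; "effort": joint torques, N m; "tool_pos": TCP position; "tool_rot": TCP orientation; "contact_force": force on the tool from outside, world axes, zero at the start; "wrist_torque": the same for the moment, N m; "opening": finger opening in m; "grip_force": force on a finger pad.
Only numpy, scipy, OpenCV 4.12 (cv2) and the standard library are available. Lean on these libraries where they do the work, as an engineer would, in place of code of your own. Each camera call takes 0.05 s, during which the arm holds its last target. There are 200 camera calls.

## Working session

There is one attempt and no reset: what is moved stays moved. The work goes in short steps, Python scripts to look and compute and a tool call to move; the robot and the scene stay as the last step left them, time stands still between calls to the robot, and variables do not carry over. Pictures are saved under pics/ and viewed, at most 10 in all, crops included, and the job is handed in when it is done.

Besides the shell and the picture viewer there is one more tool, called after ">>>" as name(argument=value, ...) on one line, values as JSON. play_rows: Moves the arm, as the interface text tells. Shift numbers are shares of 0.05 m and turn numbers shares of 8 degrees, none past 1 either way. Its arguments: {"type":"object","properties":{"series":{"type":"array"},"force":{"type":"number"}},"required":["series"]}

```bash
mkdir -p pics
cat > h.py <<'E'
import numpy as np, cv2, sys
sys.path.insert(0,'.')
from station import ctrl, imaging
def snap(name,fn):
    d=imaging.get_image(name); cv2.imwrite(fn,d['color']); 
    np.savez('cal_%s.npz'%name,fx=d['fx'],fy=d['fy'],cx=d['cx'],cy=d['cy'],E=np.array(d['extrinsics'])); return d['color']
def px2w(name,u,v,z):
    c=np.load('cal_%s.npz'%name);E=c['E'];R=E[:3,:3];t=E[:3,3]
    r=R.T@np.array([(u-c['cx'])/c['fx'],(v-c['cy'])/c['fy'],1]);o=-R.T@t
    return o+r*(z-o[2])/r[2]
def w2px(name,p):
    c=np.load('cal_%s.npz'%name);E=c['E'];q=E[:3,:3]@np.array(p)+E[:3,3]
    return c['fx']*q[0]/q[2]+c['cx'],c['fy']*q[1]/q[2]+c['cy']
def crop(img,x,y,w,h,k,fn): cv2.imwrite(fn,cv2.resize(img[y:y+h,x:x+w],None,fx=k,fy=k,interpolation=cv2.INTER_CUBIC))
E
python3 - <<'E'
from h import *
snap('top','pics/top0.png');snap('scene','pics/scene0.png')
for n in('top','scene'):
    c=np.load('cal_%s.npz'%n);print(n,c['fx'],c['cx'],-c['E'][:3,:3].T@c['E'][:3,3],c['E'][:3,:3].round(2).tolist())
o=ctrl.get_obs();print(o['tool_rot'],o['opening'],o['t'])
E
```

```text
top 540.9941602373146 320.25299242146843 [ 0.43045031 -0.00335742  1.60454208] [[-0.02, -1.0, 0.01], [-1.0, 0.02, -0.08], [0.08, -0.01, -1.0]]
scene 463.2437492530227 314.4329943889663 [ 0.88852934 -0.41443775  0.93554456] [[0.8, 0.6, -0.0], [0.52, -0.69, -0.5], [-0.3, 0.4, -0.87]]
[-4.51947271e-01 -3.10840023e+00  2.85646361e-03] 0.0852241808254223 0.1
```

View pics/top0.png

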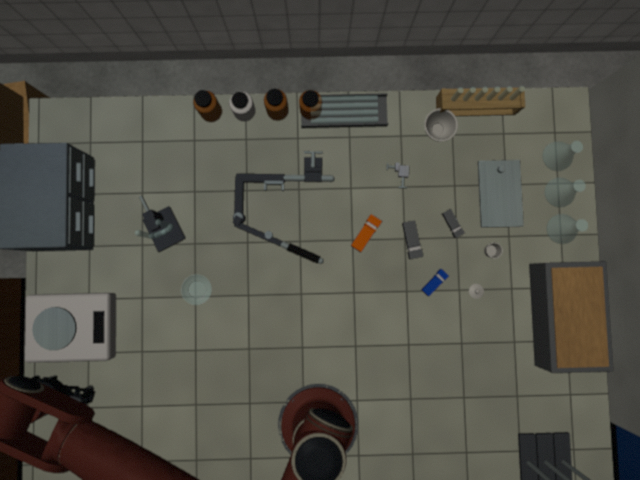

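View pics/scene0.png

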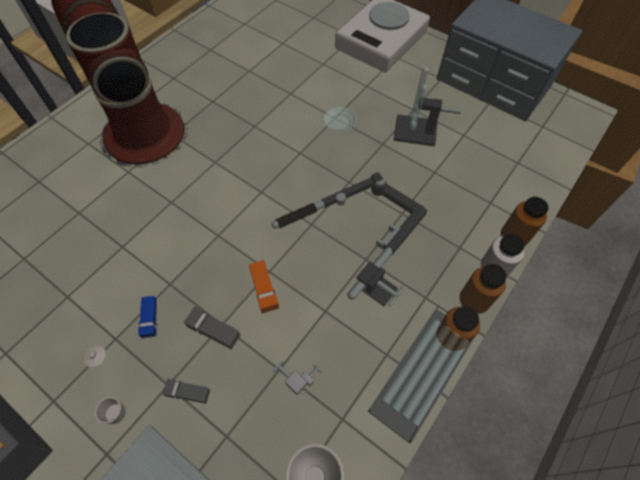

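The top view shows the pliers (hinge about (239,217), sleeve about (303,253)) and the larger grey box at about (412,240), its pale neck towards the top. I'll enlarge both.

Run:
```python
from h import *
a=cv2.imread('pics/top0.png');b=cv2.imread('pics/scene0.png')
x=cv2.resize(a[150:270,225:345],None,fx=5,fy=5,interpolation=3)
y=cv2.resize(a[210:270,390:430],None,fx=5,fy=5,interpolation=3)
o=np.zeros((600,800,3),np.uint8);o[:,:600]=x;o[:300,600:800]=y
cv2.imwrite('pics/c0.png',cv2.convertScaleAbs(o,alpha=1.8))
x=cv2.resize(b[165:315,260:440],None,fx=4,fy=4,interpolation=3)
y=b[300:355,180:245]
cv2.imwrite('pics/c1.png',cv2.convertScaleAbs(x,alpha=1.8))
cv2.imwrite('pics/c2.png',cv2.convertScaleAbs(cv2.resize(y,None,fx=8,fy=8,interpolation=3),alpha=1.8))
```

```text
(no output)
```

View pics/c0.png

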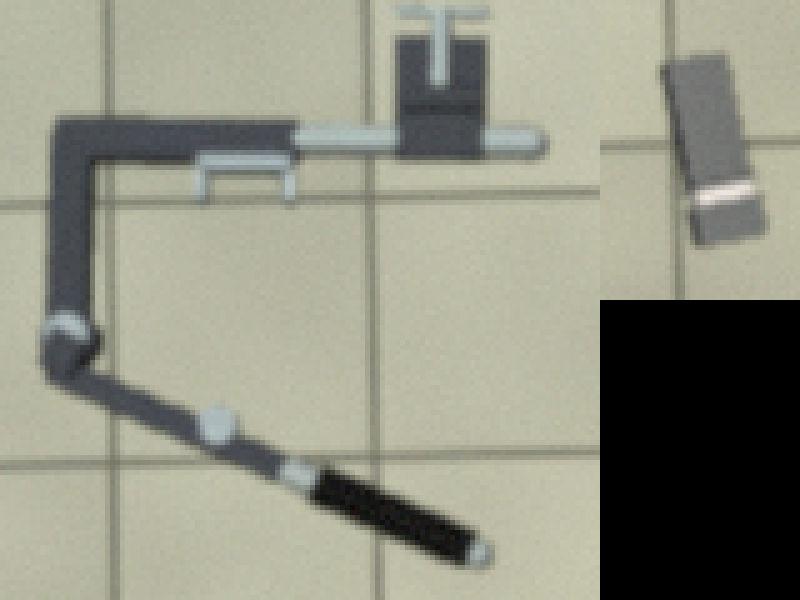

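View pics/c1.png

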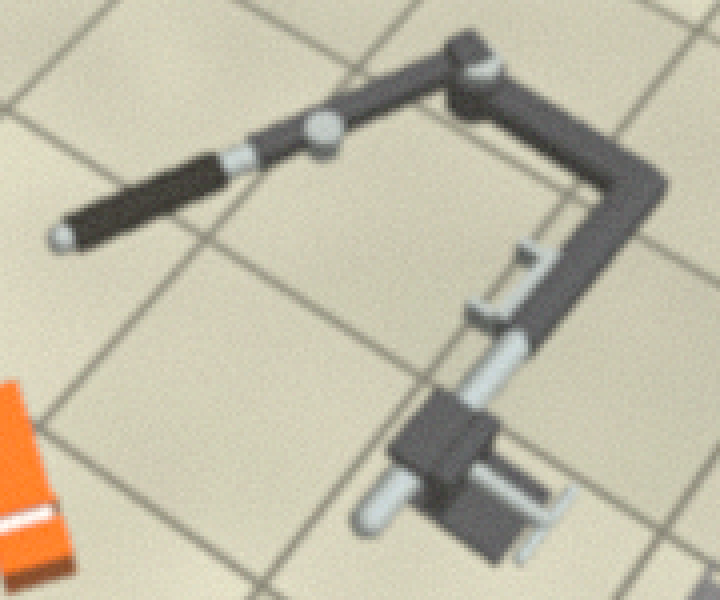

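View pics/c2.png

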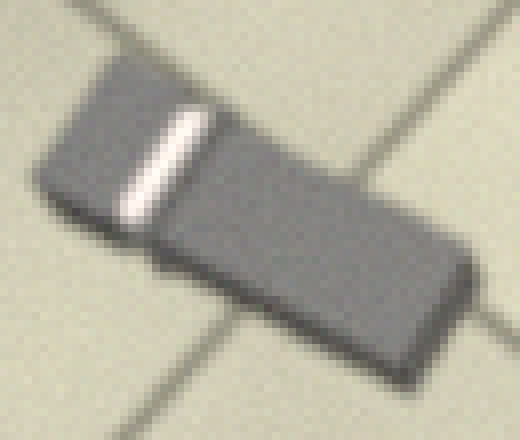

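The crops show the cheeks' tips at crop (203,203) and (290,203), and the box with its cap towards the robot (world -x). Box top corners are about (669,62), (727,54), (766,235), (697,244).

Run:
```python
from h import *
f=lambda u,v,z:px2w('top',225+u/5-.4,150+v/5-.4,z)[:2]
g=lambda u,v,z:px2w('top',390+(u-600)/5-.4,210+v/5-.4,z)[:2]
p=lambda n,q:print(n,(np.array(q)*1000).round(1))
for n,u,v,z in[('cheekL',203,203,.022),('cheekR',290,203,.022),('backtopL',60,119,.028),('backtopR',295,121,.028),('frL',52,200,.028),('frR',92,200,.028),('frL2',50,300,.028),('frR2',90,300,.028),('jawtopface',247,169,.028),('nose',217,425,.036),('hinge',70,338,.046),('sleeve0',316,485,.0305),('sleeve1',468,549,.0305)]:p(n,f(u,v,z))
B=[g(*q,.03) for q in[(669,62),(727,54)]];C=[g(*q,.032) for q in[(766,235),(697,244)]]
for q in B+C:p('box',q)
b=(B[0]+B[1])/2;c=(C[0]+C[1])/2;d=b-c;p('len',np.linalg.norm(d));print('yaw',np.degrees(np.arctan2(d[1],d[0])));d/=np.linalg.norm(d)
p('origin',c+d*.054+ (0)); p('org from back',b-d*.056)
s=lambda u,v,z:px2w('scene',180+u/8-.5,300+v/8-.5,z)[:2]
S=[s(*q,.03) for q in[(478,262),(405,372)]];T=[s(*q,.032) for q in[(120,50),(38,175)]]
for q in S+T:p('sbox',q)
b=(S[0]+S[1])/2;c=(T[0]+T[1])/2;d=b-c;p('len',np.linalg.norm(d));print('yaw',np.degrees(np.arctan2(d[1],d[0])))
s=lambda u,v,z:px2w('scene',260+u/4-.4,165+v/4-.4,z)[:2]
for n,u,v,z in[('cheekA tip',524,240,.022),('cheekB tip',473,303,.022),('corner',632+33,180,.028),('nose',323,128,.036)]:p('s '+n,s(u,v,z))
```

```text
cheekL [684.2 135.6]
cheekR [683.1  84.3]
backtopL [735.1 218.3]
backtopR [730.9  80.1]
frL [687.  223.6]
frR [686.5 200.1]
frL2 [627.9 225.4]
frR2 [627.4 202. ]
jawtopface [702.9 108.9]
nose [551.6 128.2]
hinge [603.3 211.5]
sleeve0 [515.7  71.7]
sleeve1 [476.4 -15.9]
box [ 580. -268.]
box [ 584.  -302.2]
box [ 477.4 -320.6]
box [ 473.1 -280.1]
len 107.8
yaw 8.138201860133547
origin [ 528.7 -292.7]
org from back [ 526.6 -293. ]
sbox [ 582.4 -264.5]
sbox [ 586.7 -296.7]
sbox [ 470.7 -278.1]
sbox [ 477.9 -315.3]
len 111.4
yaw 8.311617433500203
s cheekA tip [687.7 141.1]
s cheekB tip [687.2  88.1]
s corner [732.9 222.2]
s nose [554.1 127.1]
```

```bash
cat >> h.py <<'E'
from scipy.spatial.transform import Rotation as Ro
def plan(x,y,z,yang):
    "total shift (units of .05, current tool axes) and total turn (units of 8deg) to TCP (x,y,z), pointing down, tool y at yang deg"
    o=ctrl.get_obs();R=Ro.from_rotvec(o['tool_rot']).as_matrix()
    a=np.radians(yang);yy=np.array([np.cos(a),np.sin(a),0]);zz=np.array([0,0,-1.]);T=np.c_[np.cross(yy,zz),yy,zz]
    print('pos',np.round(o['tool_pos'],4),'t',round(o['t'],2),'F',np.round(o['contact_force'],1),'op',round(o['opening'],4),'grip',round(o['grip_force'],1),'q',np.round(o['q'],2))
    print('shift',(R.T@(np.array([x,y,z])-o['tool_pos'])/.05).round(3),'turn',np.degrees(Ro.from_matrix(R.T@T).as_rotvec()/8).round(3), 'shift if turned first',(T.T@(np.array([x,y,z])-o['tool_pos'])/.05).round(3))
E
python3 -c "
from h import *
plan(.539,-.2895,.15,98.2)"
```

```text
pos [0.1777 0.5986 0.2302] t 0.1 F [-0.3 -0.2  0. ] op 0.0852 grip 0.0 q [ 1.16  0.05  1.61  0.    1.48 -0.12]
shift [-11.984 -14.966   1.629] turn [-0.013 -0.005 -3.093] shift if turned first [ -4.618 -18.611   1.604]
```

>>> play_rows(series=[[1,[-0.6,-0.75,0],[0,0,0]],[1,[-0.6,-0.75,0],[0,0,0]],[1,[-0.6,-0.75,0],[0,0,0]],[1,[-0.6,-0.75,0],[0,0,0]],[1,[-0.6,-0.75,0],[0,0,0]],[1,[-0.6,-0.75,0],[0,0,0]],[1,[-0.6,-0.75,0],[0,0,0]],[1,[-0.6,-0.75,0],[0,0,0]]], force=40)

```text
t: 1.1
tool_pos: [0.3227, 0.2417, 0.2309]
tool_rot: [-0.451, -3.109, 0.0]
contact_force: [0.3, -0.3, 0.4]
opening: 0.0852
grip_force: 0.0
```

>>> play_rows(series=[[1,[-0.6,-0.75,0],[0,0,0]],[1,[-0.6,-0.75,0],[0,0,0]],[1,[-0.6,-0.75,0],[0,0,0]],[1,[-0.6,-0.75,0],[0,0,0]],[1,[-0.6,-0.75,0],[0,0,0]],[1,[-0.6,-0.75,0],[0,0,0]],[1,[-0.6,-0.75,0],[0,0,0]],[1,[-0.6,-0.75,0],[0,0,0]]])

```text
t: 2.1
tool_pos: [0.4673, -0.1143, 0.2309]
tool_rot: [-0.453, -3.108, -0.0]
contact_force: [-0.1, 1.6, -0.3]
opening: 0.0856
grip_force: 0.0
```

>>> play_rows(series=[[1,[-0.6,-0.75,0.2],[0,0,0]],[1,[-0.6,-0.75,0.2],[0,0,0]],[1,[-0.6,-0.75,0.2],[0,0,0]],[1,[-0.6,-0.75,0.2],[0,0,0]],[1,[0,0,0.2],[0,0,-1]],[1,[0,0,0.2],[0,0,-1]],[1,[0,0,0.2],[0,0,-1]],[1,[0,0,0],[0,0,-0.1]]])

```text
t: 3.1
tool_pos: [0.5387, -0.2901, 0.1595]
tool_rot: [0.224, -3.131, -0.003]
contact_force: [-0.6, 0.5, -0.5]
opening: 0.0858
grip_force: 0.0
```

Run:
```python
from h import *
plan(.539,-.2895,.006,98.2)
a=snap('top','pics/top1.png');b=snap('scene','pics/scene1.png')
o=ctrl.get_obs();u,v=w2px('scene',o['tool_pos']);print('tcp px scene',u,v,'top',w2px('top',o['tool_pos']))
x=cv2.convertScaleAbs(cv2.resize(b[230:380,120:280],None,fx=3.75,fy=3.75,interpolation=3),alpha=1.8)
cv2.imwrite('pics/c3.png',x)
```

```text
pos [ 0.5387 -0.2901  0.1595] t 3.1 F [-0.6  0.5 -0.5] op 0.0858 grip 0.0 q [-0.62  0.08  1.71 -0.    1.36 -2.33]
shift [-0.016  0.005  3.071] turn [ 0.016 -0.017  0.   ] shift if turned first [-0.009  0.012  3.071]
tcp px scene 200.92347547676346 305.67221448337443 top (np.float64(420.40504061427197), np.float64(232.06577101003091))
```

View pics/c3.png

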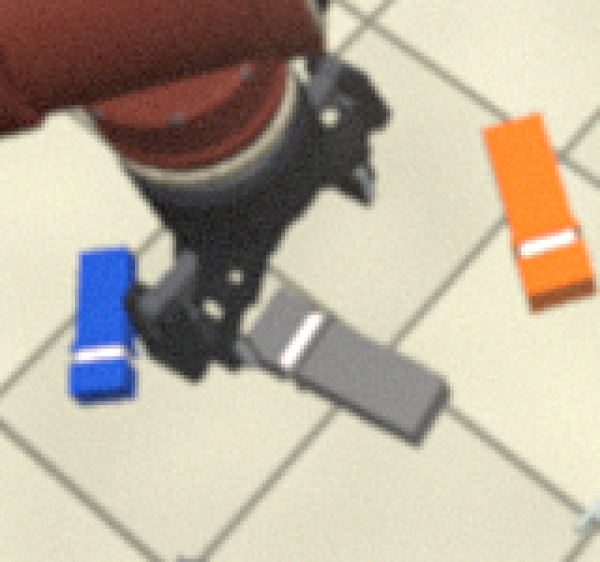

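The open fingers straddle the grey box square to it, with the collar and blue box clear. I'll go down and grip.

>>> play_rows(series=[[1,[0,0,0.8],[0,0,0]],[1,[0,0,0.8],[0,0,0]],[1,[0,0,0.7],[0,0,0]],[1,[0,0,0.5],[0,0,0]],[1,[0,0,0.25],[0,0,0]],[1,[0,0,0],[0,0,0]]])

```text
t: 3.95
tool_pos: [0.5394, -0.2906, 0.0085]
tool_rot: [0.225, -3.133, -0.001]
contact_force: [0.3, 0.0, -0.2]
opening: 0.0854
grip_force: 0.0
```

>>> play_rows(series=[[0.3,[0,0,0],[0,0,0]],[0.3,[0,0,0],[0,0,0]],[0.3,[0,0,0],[0,0,0]],[0.3,[0,0,0],[0,0,0]],[0.3,[0,0,0],[0,0,0]],[0.3,[0,0,0],[0,0,0]]])

```text
t: 4.7
tool_pos: [0.5404, -0.2911, 0.0101]
tool_rot: [-0.226, 3.132, -0.001]
contact_force: [-0.5, 1.4, 5.4]
opening: 0.0353
grip_force: 42.5
```

>>> play_rows(series=[[0.3,[0,0,0],[0,0,0]],[0.3,[0,0,0],[0,0,0]]])

```text
t: 4.95
tool_pos: [0.5404, -0.2911, 0.0101]
tool_rot: [-0.226, 3.132, -0.001]
contact_force: [-1.1, 1.3, 6.6]
opening: 0.0355
grip_force: 42.5
```

>>> play_rows(series=[[0.3,[0,0,-0.2],[0,0,0]],[0.3,[0,0,-0.6],[0,0,0]],[0.3,[0,0,-0.8],[0,0,0]],[0.3,[0,0,-0.7],[0,0,0]],[0.3,[0,0,0],[0,0,0.62]],[0.3,[0,0,0],[0,0,0.62]],[0.3,[0,0,0],[0,0,0]]])

```text
t: 5.82
tool_pos: [0.539, -0.2905, 0.1233]
tool_rot: [-0.044, -3.14, -0.001]
contact_force: [0.1, 0.2, -2.1]
opening: 0.0352
grip_force: 41.6
```

```bash
python3 -c "
from h import *
plan(.6553,.112,.12,88.3)"
```

```text
pos [ 0.539  -0.2905  0.1233] t 5.83 F [ 0.1  0.2 -2.1] op 0.0352 grip 41.6 q [-0.62  0.11  1.74 -0.    1.29 -2.16]
shift [-2.098  8.112  0.068] turn [ 0.003 -0.007  0.011] shift if turned first [-2.086  8.115  0.067]
```

>>> play_rows(series=[[0.3,[-0.1,0.3,0],[0,0,0]],[0.3,[-0.2,0.7,0],[0,0,0]],[0.3,[-0.2,0.75,0],[0,0,0]],[0.3,[-0.2,0.75,0],[0,0,0]],[0.3,[-0.2,0.75,0],[0,0,0]],[0.3,[-0.2,0.75,0],[0,0,0]],[0.3,[-0.2,0.75,0],[0,0,0]],[0.3,[-0.2,0.75,0],[0,0,0]]])

```text
t: 6.82
tool_pos: [0.6225, -0.0156, 0.1235]
tool_rot: [-0.043, -3.141, -0.001]
contact_force: [0.3, -0.5, -1.6]
opening: 0.0352
grip_force: 41.6
```

>>> play_rows(series=[[0.3,[-0.2,0.75,0],[0,0,0]],[0.3,[-0.2,0.75,0],[0,0,0]],[0.3,[-0.2,0.7,0.2],[0,0,0]],[0.3,[0,0.4,0.4],[0,0,0]],[0.3,[0,0,0.3],[0,0,0]],[0.3,[0,0,0],[0,0,0]]])

```text
t: 7.58
tool_pos: [0.654, 0.1102, 0.0755]
tool_rot: [-0.046, -3.136, 0.002]
contact_force: [0.2, 0.2, -1.2]
opening: 0.0353
grip_force: 41.5
```

Run:
```python
from h import *
plan(.6553,.112,.012,88.3)
a=snap('top','pics/top2.png');b=snap('scene','pics/scene2.png')
cv2.imwrite('pics/c4.png',cv2.convertScaleAbs(cv2.resize(b[160:280,300:440],None,fx=5,fy=5,interpolation=3),alpha=1.8))
```

```text
pos [0.654  0.1102 0.0755] t 7.58 F [ 0.2  0.2 -1.2] op 0.0353 grip 41.5 q [ 0.06  0.28  1.63 -0.    1.24 -1.49]
shift [-0.033  0.038  1.271] turn [-0.008 -0.04   0.003] shift if turned first [-0.026  0.036  1.271]
```

View pics/c4.png

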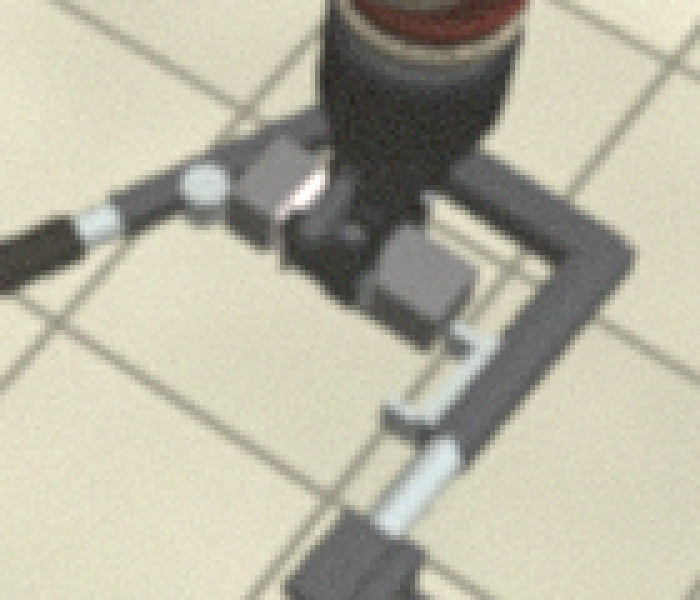

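The box is over the gap. Its back-top corners are at crop (475,265) and (428,328), and the cheek tops at (455,325) and (388,405). I'll check the relative position in this view.

Run:
```python
from h import *
s=lambda u,v,z:(px2w('scene',300+u/5-.4,160+v/5-.4,z)[:2]*1000).round(1)
zt=.0755-.0101+.03
print('back top',s(475,265,zt),s(428,328,zt),'back low R',s(430,347,zt-.03))
print('cheeks outer front',s(448,328,.022),s(386,404,.022))
# expected from plan: jaw scene frame
for j in[(.7035,.1105),(.7065,.1145)]:
    th=np.radians(-1.7);R=np.array([[np.cos(th),-np.sin(th)],[np.sin(th),np.cos(th)]])
    for q in[(-18,22),(-18,-22),(0,22),(0,-22)]:
        p=np.array(j)+R@np.array(q)/1000;u,v=w2px('scene',[*p,.022]);print(j,q,(np.array([(u-300+.4)*5,(v-160+.4)*5])).round())
```

```text
back top [694.4 127.5] [695.5  88.3] back low R [694.6  98.5]
cheeks outer front [686.  137.8] [685.3  86.6]
(0.7035, 0.1105) (-18, 22) [443. 335.]
(0.7035, 0.1105) (-18, -22) [388. 400.]
(0.7035, 0.1105) (0, 22) [475. 356.]
(0.7035, 0.1105) (0, -22) [421. 421.]
(0.7065, 0.1145) (-18, 22) [453. 333.]
(0.7065, 0.1145) (-18, -22) [398. 397.]
(0.7065, 0.1145) (0, 22) [485. 353.]
(0.7065, 0.1145) (0, -22) [431. 419.]
```

>>> play_rows(series=[[0.3,[-0.02,0.02,0.3],[0,0,0]],[0.3,[0,0,0.3],[0,0,0]],[0.3,[0,0,0],[0,0,0]],[0.3,[0,0,0],[0,0,0]]])

```text
t: 8.18
tool_pos: [0.6573, 0.112, 0.0486]
tool_rot: [-0.046, -3.141, 0.0]
contact_force: [1.3, 0.3, -2.2]
opening: 0.035
grip_force: 41.5
```

Run:
```python
from h import *
plan(.6553,.112,.012,88.3)
a=snap('top','pics/top3.png');b=snap('scene','pics/scene3.png')
A=cv2.resize(a[155:225,250:300],None,fx=8,fy=8,interpolation=3);B=cv2.resize(b[190:260,345:395],None,fx=8,fy=8,interpolation=3)
cv2.imwrite('pics/c5.png',cv2.convertScaleAbs(np.hstack([A,B]),alpha=1.8))
```

```text
pos [0.6573 0.112  0.0486] t 8.18 F [ 1.3  0.3 -2.2] op 0.035 grip 41.5 q [ 0.06  0.31  1.64 -0.    1.19 -1.48]
shift [ 0.039 -0.     0.732] turn [-0.    -0.002  0.004] shift if turned first [ 0.039 -0.     0.732]
```

View pics/c5.png

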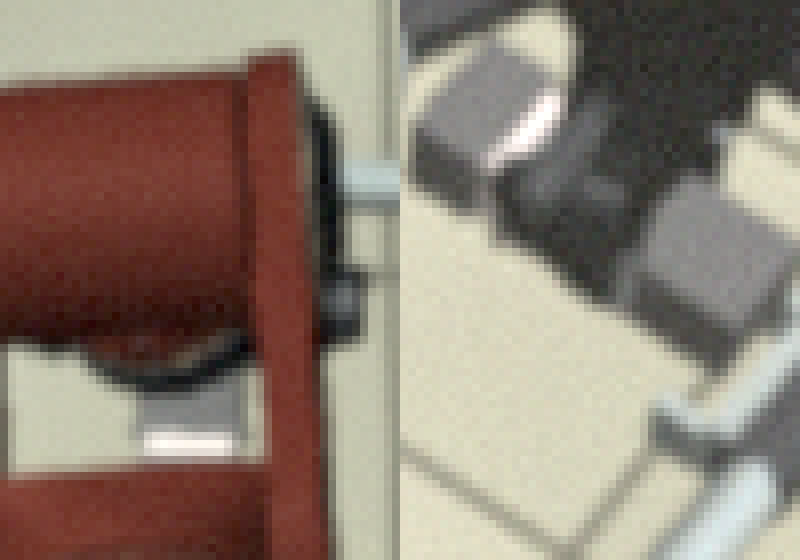

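The right half (scene) shows the box's back-top corners at (730,330) and (797,250), and the right cheek tip at (655,400). The left half (top) shows the pale neck spanning (143–237, 440).

Run:
```python
from h import *
t=lambda u,v,z:(px2w('top',250+u/8-.45,155+v/8-.45,z)[:2]*1000).round(1)
s=lambda u,v,z:(px2w('scene',345+(u-400)/8-.45,190+v/8-.45,z)[:2]*1000).round(1)
zb=.0486-.0101
print('top neck',t(143,440,zb+.03),t(237,440,zb+.03))
print('scene box back',s(730,330,zb+.03),s(797,250,zb+.03),'cap end',s(418,132,zb+.032),s(495,40,zb+.032),'cheek',s(655,400,.022),s(722,440,.022))
```

```text
top neck [620.9 126. ] [620.1  92.5]
scene box back [698.1  93.1] [699. 126.] cap end [593.5  94. ] [592.9 133. ] cheek [683.4  87.9] [705.7  88.4]
```

>>> play_rows(series=[[0.3,[0.06,0.05,0],[0,0,0]],[0.3,[0,0,0.2],[0,0,0]],[0.3,[0,0,0.2],[0,0,0]],[0.3,[0,0,0.1],[0,0,0]],[0.3,[0,0,0],[0,0,0]]])

```text
t: 8.9
tool_pos: [0.6537, 0.1145, 0.0226]
tool_rot: [-0.046, -3.139, 0.0]
contact_force: [-0.2, -0.9, -2.0]
opening: 0.0352
grip_force: 41.6
```

>>> play_rows(series=[[0.3,[0,0,0.12],[0,0,0]],[0.3,[0,0,0.08],[0,0,0]],[0.3,[0,0,0.03],[0,0,0]],[0.3,[0,0,0],[0,0,0]]])

```text
t: 9.4
tool_pos: [0.6543, 0.1146, 0.0122]
tool_rot: [-0.046, -3.141, 0.0]
contact_force: [-0.9, -0.3, -1.9]
opening: 0.0352
grip_force: 41.6
```

>>> play_rows(series=[[0.3,[-0.04,0,0],[0,0,0]],[0.3,[-0.04,0,0],[0,0,0]],[0.3,[0,0,0],[0,0,0]]])

```text
t: 9.78
tool_pos: [0.6587, 0.1145, 0.0125]
tool_rot: [0.046, 3.141, 0.0]
contact_force: [-0.3, -0.1, -1.1]
opening: 0.0348
grip_force: 41.6
```

>>> play_rows(series=[[0.3,[-0.02,0,0],[0,0,0]],[0.3,[-0.02,0,0],[0,0,0]],[0.3,[0,0,0],[0,0,0]]])

```text
t: 10.15
tool_pos: [0.6598, 0.1145, 0.0122]
tool_rot: [-0.046, -3.14, 0.0]
contact_force: [-3.7, -0.2, -0.1]
opening: 0.0352
grip_force: 41.8
```

>>> play_rows(series=[[0.3,[-0.02,0,0],[0,0,0]],[0.3,[-0.02,0,0],[0,0,0]],[0.3,[0,0,0],[0,0,0]]])

```text
t: 10.52
tool_pos: [0.6598, 0.1145, 0.0119]
tool_rot: [-0.046, -3.135, 0.0]
contact_force: [-10.1, 0.2, 4.6]
opening: 0.0349
grip_force: 42.3
```

The box's back end is against the jaw face (-10 N in x). I'll relax that, set it down and release.

>>> play_rows(series=[[0.3,[0.035,0,0.02],[0,0,0]],[0.3,[0,0,0.02],[0,0,0]],[0.3,[0,0,0],[0,0,0]]])

```text
t: 10.9
tool_pos: [0.6598, 0.1145, 0.0101]
tool_rot: [-0.046, -3.139, -0.0]
contact_force: [-5.8, -0.3, 1.7]
opening: 0.0352
grip_force: 42.0
```

>>> play_rows(series=[[0.8,[0,0,0],[0,0,0]],[0.8,[0,0,0],[0,0,0]],[0.8,[0,0,0],[0,0,0]],[0.8,[0,0,0],[0,0,0]],[0.8,[0,0,-0.5],[0,0,0]],[0.8,[0,0,-0.8],[0,0,0]],[0.8,[0,0,-0.9],[0,0,0]],[0.8,[0,0,0],[0,0,0]]])

```text
t: 11.9
tool_pos: [0.6641, 0.1147, 0.1264]
tool_rot: [0.045, 3.131, 0.001]
contact_force: [-0.1, 0.0, -0.8]
opening: 0.0686
grip_force: 0.0
```

>>> play_rows(series=[[1,[0.4,0,0],[0,0,1]],[1,[0,0,0],[0,0,1]],[1,[0,0,0],[0,0,1]],[1,[0,0,0],[0,0,1]],[1,[0,0,0],[0,0,1]],[1,[0,0,0],[0,0,1]],[1,[0,0,0],[0,0,1]],[1,[0,0,0],[0,0,1]]])

```text
t: 12.9
tool_pos: [0.6399, 0.1149, 0.1187]
tool_rot: [-1.709, -2.634, 0.002]
contact_force: [-1.1, -0.1, 0.2]
opening: 0.0854
grip_force: 0.0
```

>>> play_rows(series=[[1,[0,0,0],[0,0,1]],[1,[0,0,0],[0,0,1]],[1,[0,0,0],[0,0,1]],[1,[0,0,0],[0,0,1]],[1,[0,0,0],[0,0,1]],[1,[0,0,0],[0,0,1]],[1,[0,0,0],[0,0,0]]])

```text
t: 13.78
tool_pos: [0.6399, 0.1149, 0.1189]
tool_rot: [-2.628, -1.72, 0.003]
contact_force: [-0.3, -0.4, 0.5]
opening: 0.0854
grip_force: 0.0
```

Run:
```python
from h import *
plan(.498,.030,.008,-24.2)
a=snap('top','pics/top4.png');b=snap('scene','pics/scene4.png')
A=cv2.resize(b[165:265,265:415],None,fx=5.3,fy=5.3,interpolation=3)
cv2.imwrite('pics/c6.png',cv2.convertScaleAbs(A,alpha=1.8))
```

```text
pos [0.6399 0.1149 0.1189] t 13.78 F [-0.3 -0.4  0.5] op 0.0854 grip 0.0 q [ 0.06  0.2   1.64 -0.    1.3   0.47]
shift [-2.691 -1.919  2.224] turn [-0.012  0.006  0.078] shift if turned first [-2.713 -1.893  2.218]
```

View pics/c6.png

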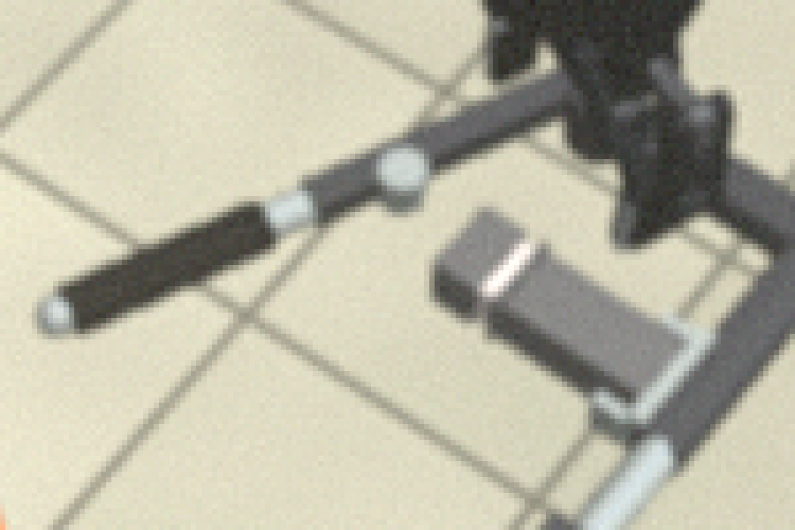

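The box sits flat between the cheeks against the face, with its cap towards the nose. Next is the sleeve.

>>> play_rows(series=[[1,[-0.54,-0.38,0],[0,0,0]],[1,[-0.54,-0.38,0],[0,0,0]],[1,[-0.54,-0.38,0],[0,0,0]],[1,[-0.54,-0.38,0],[0,0,0]],[1,[-0.54,-0.38,0.2],[0,0,0]],[1,[0,0,0.6],[0,0,0.08]],[1,[0,0,0.4],[0,0,0]],[1,[0,0,0],[0,0,0]]])

```text
t: 14.88
tool_pos: [0.4977, 0.0296, 0.0584]
tool_rot: [-2.636, -1.704, 0.005]
contact_force: [-0.5, 0.1, 0.2]
opening: 0.0855
grip_force: 0.0
```

>>> play_rows(series=[[1,[0,0,0.5],[0,0,0]],[1,[0,0,0.4],[0,0,0]],[1,[0,0,0.1],[0,0,0]],[1,[0,0,0],[0,0,0]]])

```text
t: 15.38
tool_pos: [0.5, 0.0295, 0.0111]
tool_rot: [2.639, 1.704, 0.001]
contact_force: [-0.1, 1.5, -0.4]
opening: 0.0853
grip_force: 0.0
```

>>> play_rows(series=[[0.2,[0,0,0],[0,0,0]],[0.2,[0,0,0],[0,0,0]],[0.2,[0,0,0],[0,0,0]],[0.2,[0,0,0],[0,0,0]],[0.2,[0,0,0],[0,0,0]],[0.2,[0,0,0],[0,0,0]]], force=30)

```text
t: 16.12
tool_pos: [0.4997, 0.0294, 0.0108]
tool_rot: [2.639, 1.704, 0.0]
contact_force: [-1.6, -1.2, 4.8]
opening: 0.0241
grip_force: 30.4
```

```bash
python3 -c "
from h import *
plan(.498,.030,.008,-24.2)"
```

```text
pos [0.4997 0.0294 0.0108] t 16.12 F [-1.6 -1.2  4.8] op 0.0241 grip 30.4 q [-0.09  0.01  2.06 -0.    1.08  0.33]
shift [-0.003 -0.036  0.055] turn [ 0.003  0.001 -0.011] shift if turned first [-0.003 -0.036  0.055]
```

>>> play_rows(series=[[0.2,[-0.02,0.3,0],[0,0,-0.5]],[0.2,[-0.02,0.3,0],[0,0,-0.5]],[0.2,[-0.02,0.3,0],[0,0,-0.5]],[0.2,[-0.02,0.3,0],[0,0,-0.5]],[0.2,[0,0,0],[0,0,0]]])

```text
t: 16.75
tool_pos: [0.5563, 0.0077, 0.0108]
tool_rot: [-2.377, -2.054, -0.004]
contact_force: [0.1, 5.7, 6.1]
opening: 0.0237
grip_force: 32.2
```

>>> play_rows(series=[[0.2,[0,0.1,0],[0,0,-0.17]],[0.2,[0,0,0],[0,0,0]]])

```text
t: 17.0
tool_pos: [0.5603, 0.0068, 0.0108]
tool_rot: [-2.353, -2.082, -0.002]
contact_force: [1.0, 3.8, 5.1]
opening: 0.0236
grip_force: 32.0
```

>>> play_rows(series=[[0.2,[0,0.08,0],[0,0,-0.12]],[0.2,[0,0.08,0],[0,0,-0.12]],[0.2,[0,0,0],[0,0,0]]])

```text
t: 17.38
tool_pos: [0.5653, 0.0059, 0.0107]
tool_rot: [-2.314, -2.116, 0.007]
contact_force: [-10.7, 2.7, 14.4]
opening: 0.0238
grip_force: 32.7
```

>>> play_rows(series=[[0.2,[0,0.08,0],[0,0,-0.12]],[0.2,[0,0,0],[0,0,0]]])

```text
t: 17.62
tool_pos: [0.571, 0.0051, 0.0107]
tool_rot: [-2.298, -2.141, 0.002]
contact_force: [-1.5, 1.2, 6.1]
opening: 0.0235
grip_force: 32.2
```

>>> play_rows(series=[[0.2,[0,0.08,0],[0,0,-0.12]],[0.2,[0,0,0],[0,0,0]]])

```text
t: 17.88
tool_pos: [0.5754, 0.0044, 0.0107]
tool_rot: [2.28, 2.161, -0.002]
contact_force: [-1.8, 0.8, 5.9]
opening: 0.024
grip_force: 32.4
```

>>> play_rows(series=[[0.2,[0,0.06,0],[0,0,-0.1]],[0.2,[0,0,0],[0,0,0]]])

```text
t: 18.12
tool_pos: [0.5766, 0.0043, 0.0106]
tool_rot: [-2.263, -2.174, 0.008]
contact_force: [-8.5, 0.4, 12.0]
opening: 0.0236
grip_force: 32.6
```

>>> play_rows(series=[[0.2,[0,0.06,0],[0,0,-0.1]],[0.2,[0,0,0],[0,0,0]]])

```text
t: 18.38
tool_pos: [0.5774, 0.0042, 0.0106]
tool_rot: [-2.246, -2.186, 0.014]
contact_force: [-16.8, 0.1, 20.2]
opening: 0.0239
grip_force: 33.4
```

The resistance rose, gave way, then became solid at 17 N, so the cap is home. I'll swing the handle back.

>>> play_rows(series=[[0.2,[0,-0.16,0],[0,0,0.25]],[0.2,[0.04,-0.3,0],[0,0,0.5]],[0.2,[0.04,-0.3,0],[0,0,0.5]],[0.2,[0.04,-0.3,0],[0,0,0.5]],[0.2,[0.04,-0.3,0],[0,0,0.5]],[0.2,[0.04,-0.3,0],[0,0,0.5]],[0.2,[0,0,0],[0,0,0]],[0.2,[0,0,0],[0,0,0]]])

```text
t: 19.38
tool_pos: [0.5017, 0.0285, 0.0107]
tool_rot: [2.626, 1.722, -0.004]
contact_force: [-2.6, -1.1, 7.2]
opening: 0.0237
grip_force: 32.2
```

>>> play_rows(series=[[1,[0,0,0],[0,0,0]],[1,[0,0,0],[0,0,0]],[1,[0,0,0],[0,0,0]],[1,[0,0,0],[0,0,0]],[1,[0,0,0],[0,0,0]],[1,[0,0,-0.3],[0,0,0]],[1,[0,0,-0.8],[0,0,0]],[1,[0,0,-0.8],[0,0,0]]])

```text
t: 20.38
tool_pos: [0.5027, 0.0292, 0.1072]
tool_rot: [2.627, 1.722, 0.0]
contact_force: [0.4, -0.8, -0.4]
opening: 0.0851
grip_force: 0.0
```

>>> play_rows(series=[[1,[0,-0.5,-0.5],[0,0,0]],[1,[0,-0.8,0],[0,0,0]],[1,[0,-0.4,0],[0,0,0]],[1,[0,0,0],[0,0,0]],[1,[0,0,0],[0,0,0]]])

```text
t: 21.0
tool_pos: [0.4256, 0.0629, 0.1312]
tool_rot: [2.626, 1.722, 0.002]
contact_force: [0.9, -0.1, -0.4]
opening: 0.0855
grip_force: 0.0
```

Run:
```python
from h import *
plan(.498,.030,.008,-24.2)
b=snap('scene','pics/scene5.png')
A=cv2.resize(b[165:265,265:415],None,fx=5.3,fy=5.3,interpolation=3)
cv2.imwrite('pics/c7.png',cv2.convertScaleAbs(A,alpha=1.8))
```

```text
pos [0.4256 0.0629 0.1312] t 21.0 F [ 0.9 -0.1 -0.4] op 0.0855 grip 0.0 q [-0.03 -0.36  2.15 -0.    1.35  0.38]
shift [-0.027  1.587  2.466] turn [ 0.012 -0.003  0.086] shift if turned first [-0.007  1.592  2.464]
```

View pics/c7.png

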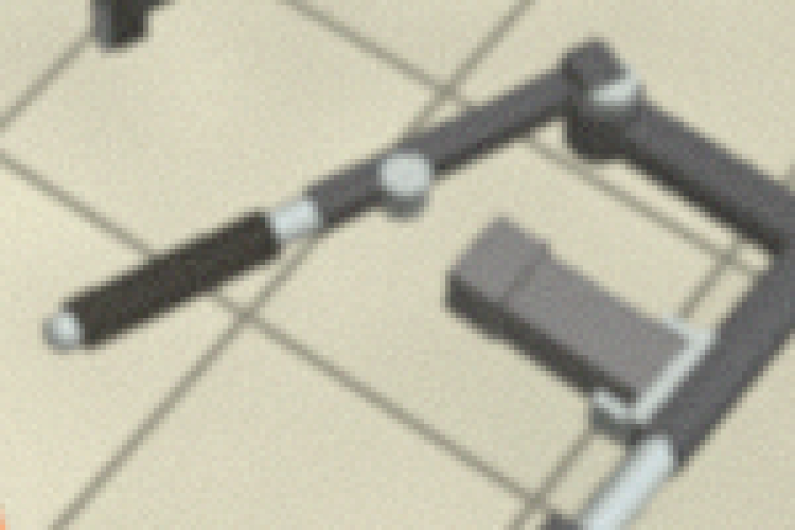

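The pale neck is gone, so the cap is home. The box is still in the jaw, the handle is open again, and the gripper is clear.

```bash
python3 -c "
from h import *
print(ctrl.finish_job())"
```

```text
the job is handed in; nothing more can be done
None
```

The slide box's cap is snapped home; the box is still in the jaw, the handle is swung back to about where it started, the gripper is clear, and the job was handed in at about 21 s of the 67 s allowed.

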